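# Steady a rocking bench scale with a door stop

## Robot

A 7-joint arm with a two-finger parallel gripper is mounted at the origin on the work surface. World frame = base frame: x ahead of the robot, y to its left, z up, the work surface at z = 0. Lengths are in m, angles in rad, forces in N, time in s.
With the tool pointing down it reaches from about 0.425 to 0.925 m from the base axis. Payload 6.8 kg.
Tool frame: the origin (TCP) lies on the mounting face of the last link; the fingertips stand 173 mm ahead of it and the grasp point (between the pads) lies 155 mm ahead of it (grip_point_offset is the distance from the TCP to the grasp point, in m); x points along the fingers, z is the direction in which the jaws open and shut, and the axes are right-handed (so a half turn about x gives the same grasp; the last joint's range is limited). The gripper opens to 85 mm and grips with 20 to 120 N. Pads are 22 mm wide; open, the fingers measure 114 mm over their backs; the gripper's body (76 mm by 85 mm) begins 54 mm behind the grasp point. The pads swing forward as they close: fully open they stand 13 mm farther back than shut.
Start: joints at [-0.108, 0.477, 0.022, 1.555, -0.011, 1.109, -0.083], TCP at [0.675, 0, 0.405] pointing down, gripper open.
Joint ranges: [-2.96, 2.96], [-0.34, 2.1], [-1.41, 1.46], [0.24, 2.44], [-1.37, 4.51], [0.17, 1.92], [-2.96, 2.96]. Speed limits (rad/s): [2.39, 2.39, 3.14, 3.14, 3.14, 3.14, 3.14].

## Interface

Orientations are given as a rotation vector (axis times angle).
In Python, from bench import * gives the robot as it stands. The module is installed in compiled form; this text tells all that it offers.
- The arm moves only by the tool servo_tool, never from a script. Its argument "motion" is a list of rows, each a list of 5 numbers: the shift along the tool's x, y, z in m, then the turn about the tool's x in degrees, then the gripper command: -1 is fully open, 1 is shut, values between are in proportion. In form: [[dx, dy, dz, turn, fingers], ...]. A call has 1 to 8 rows; each row is the pose to reach, as a shift and turn from the pose measured when the call began, along the tool's axes at that moment; what a row does not reach only later rows make up. A row lasts 1/10 s, in which the tool goes at most 50 mm and 8.59 degrees, less where a joint would pass 70% of its speed; a pose out of reach is approached as far as the arm can. A call with a gripper value outside its range is refused whole. The fingers move at their own pace and stop on an object; "force" is the grip in N (left out, the last holds). Time passes only in rows, so rows that repeat a pose let the fingers close. It gives the time, the measured TCP pose, the force and the opening at its end, in the units of the state.
- get_obs(): the state, without advancing time (a new reading comes with each control period).
- grab_frame(name): name is "scene" or "side" or "wrist"; returns the picture (420x560x3 uint8, red, green, blue); there is no depth.
- camera_params(name): a dict with "mtx" (3x3 intrinsics, pixels), "D" ([k1, k2, p1, p2, k3] as OpenCV has them; the pictures are not rectified), "world_to_cam" (4x4, takes a point from world to camera coordinates); the wrist camera has in their place "T_tool_cam" (4x4, takes a point from camera to tool coordinates, whose origin is the TCP and whose axes are the tool frame's). Camera axes: x right, y down, z forward; pixel columns grow to the right and rows downward; lengths in m; the calibration is good to about 2 mm. A picture is of the moment at which its call begins: read the wrist's pose just before it. camera_params takes no time and is no camera call.
- hand_in(): hands the job in, once; it reports no verdict.
The state is a dict: "clock": time; "joints": joint angles; "qvel": joint speeds; "tau": joint torques, N m; "tcp_pos": TCP position; "orientation": TCP orientation; "contact_force": force on the tool from outside, world axes, zero at the start; "moment": the same for the moment, N m; "grip_width": finger opening in m.
Only numpy, scipy, OpenCV 4.12 (cv2) and the standard library are available. Lean on these libraries where they do the work, as an engineer would, in place of code of your own. Each camera call takes 0.05 s, during which the arm holds its last target. There are 200 camera calls.

## Task

The bench scale on the shelf rocks because its orange foot is too short. Push the wooden door stop, thin end first, along the shelf and under that foot until it is snug, then press firmly down on the orange corner pad above the foot to check that the scale no longer rocks, and move clear. Only push and press with the fingers: do not pick up the door stop or the scale, do not shove the scale along, and leave everything else alone.

Things in the scene. Friction and masses are not known exactly. Their poses are not given: they have to be found in the camera images.
- scale: Loose bench scale, 3 kg, grey, 240 x 240 mm, 60 mm high, underside 22 mm above the shelf. Origin: centre of its footprint at shelf height; x to its rear, y to its left. It stands level on three black domed feet; the orange fourth foot (front left, at -98, 98 mm) hangs clear, so some 2 to 4 N on that corner rocks it down by 4 degrees until the foot meets the shelf; let go, it rocks back.
- short_foot (a point): Lowest point of the orange short foot under the scale's front-left corner: a round dome of 12 mm radius, its lowest point 10 mm above the shelf while the scale is level. The corner's two edges are 22 mm from it.
- press_pad (a point): Point to press: centre of the part of the orange corner pad over the short foot, on top of the scale, 62 mm above the shelf. The pad is 60 x 60 mm and 2 mm thick, at the very corner of the platform. Pressing firmly means some 6 to 20 N.
- doorstop: Loose wooden wedge lying flat, 120 x 48 mm, 3 mm thick at the thin end, 27 mm at its upright flat thick end. Origin: centre of its underside; x points to the thin end. It starts with the thin end 30 to 80 mm short of the foot, pointing roughly at it. It slides with under 1 N; snug, the foot is about 26 mm from the origin along x, resistance rises steeply, and it stays when let go.
- kettlebell: Yellow kettlebell, 6 kg, 140 mm wide, 197 mm high. Origin: centre of its underside. Bystander.
- dish: White ceramic dish, 120 mm across, 35 mm high. Origin: centre of its underside. Bystander.
- shoehorn: Chrome shoehorn lying flat, 205 mm long, 42 mm wide, 6 mm thick, narrow end towards -x. Origin: on its underside near the middle. Bystander.
- stopwatch: Black plastic stopwatch, 54 mm across, 14 mm thick. Origin: centre of its underside. Bystander.
- polish_tin: Round polish tin with red lid, 72 mm across, 22 mm high. Origin: centre of its underside. Bystander.
- shoe_brush: Wooden shoe brush, 150 x 50 x 42 mm, long along x. Origin: centre of its underside. Bystander.
- spray_can: Blue spray can, 52 mm across, 170 mm high. Origin: centre of its underside. Bystander.
Things that resemble listed ones, but are neither listed nor needed, are in the scene too. Several things look just like the doorstop: the one meant starts farthest from the robot's base.

How it is judged:
On the way, in this order (a step that is already met when the one before it is completed fails the run):
1. the door stop's thin end is under the short foot, snug against it (x of short_foot in the frame of doorstop between 0.008 and 0.033 m and y of short_foot in the frame of doorstop between -0.018 and 0.018 m), for 0.2 s.
2. the orange corner pad is pressed down with at least 4 N and the scale stays level, the foot bearing on the door stop (contact force between the fingers and scale above 4 N and horizontal distance between the grasp point and press_pad below 0.045 m and contact force between doorstop and scale above 0.5 N and angle between scale's own z axis and vertical below 0.012 rad), for 0.2 s.
At the end, for the whole second after the job is handed in: The door stop lies flat on the shelf with the short foot over its slope, 8 to 33 mm ahead of its middle and within 18 mm of its centre line; the scale is level within 0.7 degrees, within 30 mm of where it stood, and both are at rest. No bystander has moved more than 30 mm (all of step 1 and angle between scale's own z axis and vertical below 0.012 rad and angle between doorstop's own z axis and vertical below 0.03 rad and height (world z) of doorstop below 0.004 m and distance of scale from where it was at the start of the episode below 0.03 m and linear speed of each of scale, doorstop below 0.01 m/s); the robot touches nothing.
It fails at once if the door stop is lifted off the shelf or tipped (height (world z) of doorstop above 0.012 m or angle between doorstop's own z axis and vertical above 0.35 rad).
It fails at once if the scale is lifted, or shoved more than 40 mm (height (world z) of scale above 0.015 m or distance of scale from where it was at the start of the episode above 0.04 m).
It fails at once if a bystander is moved by more than 30 mm (distance of any of kettlebell, dish, shoehorn, stopwatch, polish_tin, shoe_brush, spray_can from where it was at the start of the episode above 0.03 m).
It also fails if it takes over 43 s, if anything falls off the work surface, if the arm or the gripper's body presses on something with over 40 N, if the wrist force passes 120 N, or if a joint passes its speed limit or range.

## Working session

There is one attempt and no reset: what is moved stays moved. The work goes in short steps, Python scripts to look and compute and a tool call to move; the robot and the scene stay as the last step left them, time stands still between calls to the robot, and variables do not carry over. Pictures are saved under pics/ and viewed, about 8 in all and at most 12, crops included, and the job is handed in when it is done.

Besides the shell and the picture viewer there is one more tool, called after ">>>" in YAML: its name, and indented under it one key for each argument. servo_tool: Moves the arm, as the interface text tells. Its arguments: {"type":"object","properties":{"motion":{"type":"array","items":{"type":"array","items":{"type":"number"}}},"force":{"type":"number"}},"required":["motion"]}

```bash
mkdir -p pics; cat > h.py <<'E'
from bench import *
import numpy as np, cv2
from scipy.spatial.transform import Rotation as R
def cam(name):
    p=camera_params(name); K=np.array(p["mtx"]);D=np.array(p["D"],float)
    if name=="wrist":
        o=get_obs(); T=np.eye(4);T[:3,:3]=R.from_rotvec(o["orientation"]).as_matrix();T[:3,3]=o["tcp_pos"]
        C=T@np.array(p["T_tool_cam"])
    else: C=np.linalg.inv(np.array(p["world_to_cam"]))
    return K,D,C
def ray(c,uv,z):
    K,D,C=c; n=cv2.undistortPoints(np.array(uv,float).reshape(-1,1,2),K,D).reshape(-1,2)
    d=np.c_[n,np.ones(len(n))]@C[:3,:3].T; o=C[:3,3]
    return o+d*((z-o[2])/d[:,2])[:,None]
def proj(c,P):
    K,D,C=c; W=np.linalg.inv(C)
    return cv2.projectPoints(np.array(P,float).reshape(-1,1,3),cv2.Rodrigues(W[:3,:3])[0],W[:3,3],K,D)[0].reshape(-1,2)
def save(n,im): cv2.imwrite("pics/"+n,cv2.cvtColor(im,cv2.COLOR_RGB2BGR))
E
python3 - <<'E'
from h import *
for n in("scene","side","wrist"):
    c=cam(n); im=grab_frame(n); np.savez("pics/"+n,im=im,K=c[0],D=c[1],C=c[2]); save(n+"0.png",im); print(n,c[2].round(3).tolist())
print(get_obs())
E
```

```text
scene [[-0.747, 0.536, -0.392, 1.056], [0.664, 0.595, -0.452, 0.552], [-0.009, -0.598, -0.801, 1.171], [0.0, 0.0, 0.0, 1.0]]
side [[0.956, -0.204, 0.211, 0.306], [-0.293, -0.708, 0.643, -0.795], [0.019, -0.676, -0.737, 0.906], [0.0, 0.0, 0.0, 1.0]]
wrist [[1.0, -0.0, -0.001, 0.675], [-0.001, -0.961, -0.276, 0.069], [-0.001, 0.276, -0.961, 0.373], [0.0, 0.0, 0.0, 1.0]]
{'clock': 0.15, 'joints': array([-0.10810885,  0.47763551,  0.02235571,  1.55619459, -0.01150364,
        1.1093067 , -0.08309629]), 'qvel': array([ 0.00037451, -0.00157067, -0.00013043, -0.00402208,  0.00036304,
        0.00118317,  0.00219739]), 'tau': array([ 1.55385478e-03, -5.96924365e+01,  1.60940632e+00, -2.81490952e+01,
        1.26662746e-02,  6.56643446e-03,  5.58682734e-05]), 'tcp_pos': array([6.74797005e-01, 1.36182173e-05, 4.03944672e-01]), 'orientation': array([-9.54059610e-05,  1.57220864e+00, -6.24174266e-05]), 'contact_force': array([ 0.4251986 , -0.1567496 ,  0.56381262]), 'moment': array([ 0.00808056,  0.00408709, -0.0265228 ]), 'grip_width': 0.08533172129045283}
```

View pics/scene0.png

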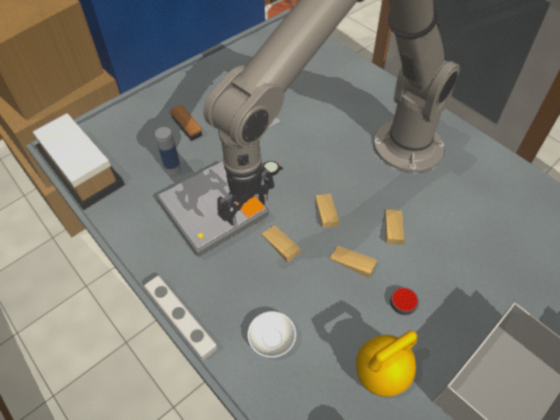

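View pics/side0.png

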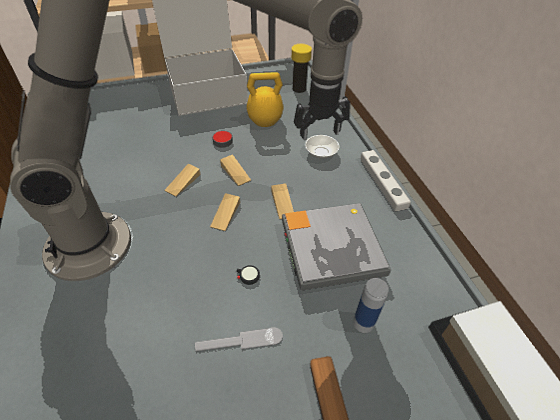

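View pics/wrist0.png

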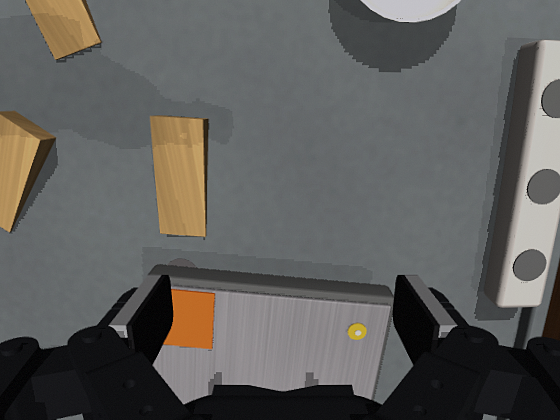

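Candidate wedges in the scene picture are at (281,243), (327,210), (354,261) and (395,226). The one at (281,243), seen at wrist (181,178) with its lower end towards the scale, looks farthest from the base. I'll check all four by ray casting and look at one crop.

```bash
python3 - <<'E'
from h import *
def ld(n):
    d=np.load("pics/"+n+".npz"); return d["im"],(d["K"],d["D"],d["C"])
s,cs=ld("scene"); w,cw=ld("wrist"); e,ce=ld("side")
for uv in[(281,243),(327,210),(354,261),(395,226)]:
    p=ray(cs,[uv],.015)[0]; print("wedge",uv,p.round(3),np.hypot(*p[:2]).round(3))
# doorstop mask in wrist
h=cv2.cvtColor(w,cv2.COLOR_RGB2HSV); m=cv2.inRange(h,(10,80,90),(25,190,255)); 
for c in cv2.findContours(m,0,2)[0]:
    if cv2.contourArea(c)>1500: print("wr",cv2.boundingRect(c),cv2.approxPolyDP(c,4,True).reshape(-1,2).tolist())
P=ray(cw,[(150,116),(209,119)],.027),ray(cw,[(159,236),(206,239)],.003)
print(P[0].round(4),P[1].round(4)); a=P[0].mean(0);b=P[1].mean(0);print("len",b-a,np.linalg.norm((b-a)[:2]),np.linalg.norm(P[0][0]-P[0][1]),np.linalg.norm(P[1][0]-P[1][1]))
for n,im,c in(("side",e,ce),("wrist",w,cw),("scene",s,cs)):
    h=cv2.cvtColor(im,cv2.COLOR_RGB2HSV); m=cv2.inRange(h,(5,200,150),(16,255,255))
    for k in cv2.findContours(m,0,2)[0]:
        if cv2.contourArea(k)>80:
            q=cv2.approxPolyDP(k,3,True).reshape(-1,2); print(n,q.tolist(),ray(c,q,.062).round(3)[:,:2].tolist())
print("scale side corners",ray(ce,[(284,213),(366,206),(388,268),(301,277)],.06).round(3).tolist())
save("crop.png",np.hstack([cv2.resize(w[90:400,100:400],None,fx=1.3,fy=1.3),cv2.resize(e[170:290,190:290],(336,403))]))
E
```

```text
wedge (281, 243) [0.577 0.009 0.015] 0.577
wedge (327, 210) [0.399 0.015 0.015] 0.4
wedge (354, 261) [0.467 0.187 0.015] 0.503
wedge (395, 226) [0.293 0.187 0.015] 0.348
wr (150, 115, 56, 122) [[150, 116], [160, 232], [205, 236], [205, 118]]
wr (0, 111, 55, 122) [[15, 111], [0, 112], [0, 226], [9, 232], [38, 143], [54, 137]]
wr (26, 0, 75, 60) [[26, 0], [55, 59], [100, 42], [81, 0]]
[[0.5562 0.0614 0.027 ]
 [0.6093 0.0583 0.027 ]] [[ 0.546  -0.0609  0.003 ]
 [ 0.5952 -0.0641  0.003 ]]
len [-0.01215015 -0.12230047 -0.024     ] 0.12290252812085341 0.05323904384762589 0.049325086740489216
wrist [[172, 289], [173, 323], [164, 343], [211, 347], [213, 294]] [[0.574, -0.091], [0.571, -0.127], [0.561, -0.149], [0.606, -0.153], [0.611, -0.096]]
scale side corners [[0.55, -0.088, 0.06], [0.788, -0.128, 0.06], [0.749, -0.34, 0.06], [0.527, -0.303, 0.06]]
```

View pics/crop.png

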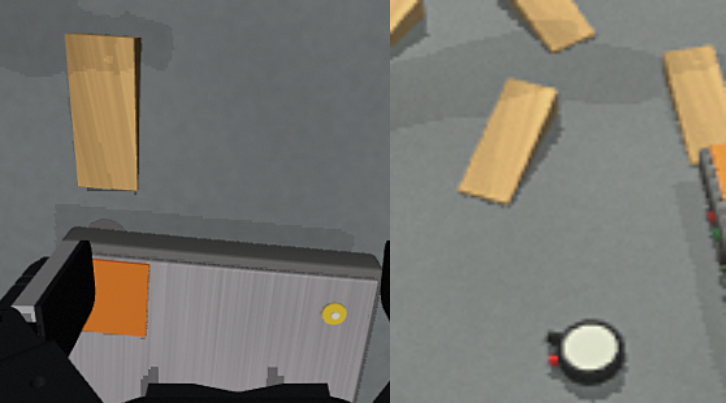

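The four wedges lie 0.58, 0.40, 0.50 and 0.35 m from the base, so the one at scene (281,243), wrist (181,178), is farthest. The crop shows its thin end facing the orange corner. Next I'll move behind its thick end with the fingers partly closed and look again from there.

>>> servo_tool:
  motion:
    - [0.02,0.03,-0.025,2,0.5]
    - [0.05,0.06,-0.05,4,0.5]
    - [0.08,0.09,-0.075,5,0.5]
    - [0.1,0.105,-0.092,5,0.5]
    - [0.1,0.105,-0.092,5,0.5]
    - [0.1,0.105,-0.092,5,0.5]
  force: 30

```text
clock: 0.75
tcp_pos: [0.5827, 0.1051, 0.3039]
orientation: [0.067, 1.572, -0.068]
contact_force: [0.6, -0.7, -0.0]
grip_width: 0.0217
```

```bash
python3 - <<'E'
from h import *
c=cam("wrist"); im=grab_frame("wrist"); np.savez("pics/w1",im=im,K=c[0],D=c[1],C=c[2]); save("w1.png",im)
h=cv2.cvtColor(im,cv2.COLOR_RGB2HSV)
for n,lo,hi,z in(("wood",(10,80,90),(25,190,255),.015),("orange",(5,190,150),(17,255,255),.062)):
    for k in cv2.findContours(cv2.inRange(h,lo,hi),0,2)[0]:
        if cv2.contourArea(k)>300:
            q=cv2.approxPolyDP(k,4,True).reshape(-1,2); print(n,q.tolist(),ray(c,q,z).round(3)[:,:2].tolist())
o=get_obs();print(o["tcp_pos"],o["grip_width"],o["contact_force"])
E
```

```text
wood [[124, 291], [72, 265], [55, 277], [27, 372], [37, 377], [97, 341]] [[0.456, 0.049], [0.42, 0.074], [0.404, 0.065], [0.354, -0.02], [0.362, -0.026], [0.424, 0.007]]
wood [[253, 259], [258, 386], [312, 385], [308, 261], [314, 259]] [[0.558, 0.068], [0.549, -0.046], [0.594, -0.049], [0.598, 0.063], [0.603, 0.064]]
wood [[77, 10], [16, 45], [120, 204], [175, 180]] [[0.464, 0.246], [0.418, 0.231], [0.468, 0.118], [0.51, 0.131]]
[0.58349999 0.1043199  0.3046917 ] 0.02116353324177752 [ 0.23184827 -0.11579677  0.85107768]
```

View pics/w1.png

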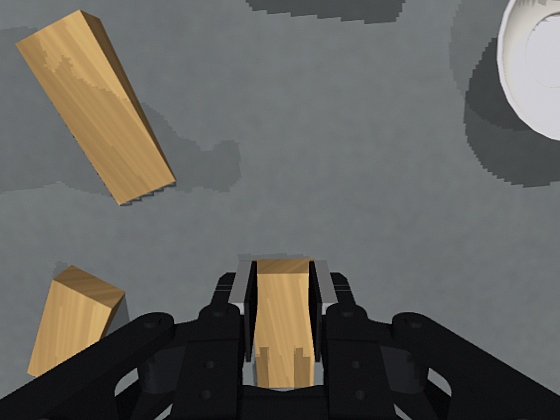

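The wrist view shows the wedge's thick end at row 259, columns 253–314, centred between the fingers, with clear shelf behind it. I'll descend behind it and then measure the pad and scale in the side and scene views.

>>> servo_tool:
  motion:
    - [0.04,0,0,0,0.5]
    - [0.08,0,0,0,0.5]
    - [0.11,0,0,0,0.5]
    - [0.122,0,0,0,0.5]
    - [0.122,0,0,0,0.5]

```text
clock: 1.3
tcp_pos: [0.584, 0.1032, 0.1819]
orientation: [0.069, 1.571, -0.072]
contact_force: [0.2, 0.5, 0.2]
grip_width: 0.0212
```

```bash
cat > look.py <<'E'
from h import *
import sys
t=sys.argv[1]; out=[]
for n in("side","scene"):
    c=cam(n); im=grab_frame(n)
    h=cv2.cvtColor(im,cv2.COLOR_RGB2HSV)
    for nm,lo,hi,z in(("wood",(10,70,90),(25,190,255),.015),("orange",(3,191,150),(19,255,255),.062)):
        for k in cv2.findContours(cv2.inRange(h,lo,hi),0,2)[0]:
            if cv2.contourArea(k)>60:
                q=cv2.boxPoints(cv2.minAreaRect(k)) if 0 else cv2.approxPolyDP(k,2.5,True).reshape(-1,2)
                P=ray(c,q,z)[:,:2]
                if np.linalg.norm(P.mean(0)-[.575,-.05])<.13: print(n,nm,q.tolist(),P.round(3).tolist())
    u=proj(c,[[.57,-.06,.03]])[0].astype(int); a,b=max(u[1]-55,0),max(u[0]-55,0)
    out.append(cv2.resize(im[a:a+110,b:b+110],(396,396),interpolation=2))
save(t+".png",np.hstack(out))
o=get_obs();print(o["clock"],o["tcp_pos"],o["contact_force"])
E
python3 look.py l1
```

```text
side wood [[284, 183], [271, 186], [279, 218], [283, 213], [293, 212]] [[0.602, 0.073], [0.558, 0.071], [0.543, -0.065], [0.56, -0.049], [0.59, -0.054]]
side orange [[302, 211], [286, 214], [290, 228], [309, 226], [302, 218]] [[0.601, -0.096], [0.554, -0.095], [0.549, -0.147], [0.602, -0.154], [0.593, -0.121]]
scene wood [[264, 231], [262, 235], [282, 256], [287, 256], [289, 238], [275, 226]] [[0.586, -0.054], [0.599, -0.047], [0.603, 0.043], [0.593, 0.052], [0.549, 0.012], [0.551, -0.045]]
scene wood [[253, 194], [236, 203], [247, 217], [264, 208]] [[0.524, -0.178], [0.583, -0.186], [0.591, -0.124], [0.533, -0.116]]
scene orange [[253, 196], [238, 204], [248, 216], [262, 208]] [[0.55, -0.143], [0.601, -0.149], [0.606, -0.097], [0.559, -0.092]]
1.4 [0.58476279 0.10386166 0.18414001] [0.90281877 0.54635161 0.74658925]
```

View pics/l1.png

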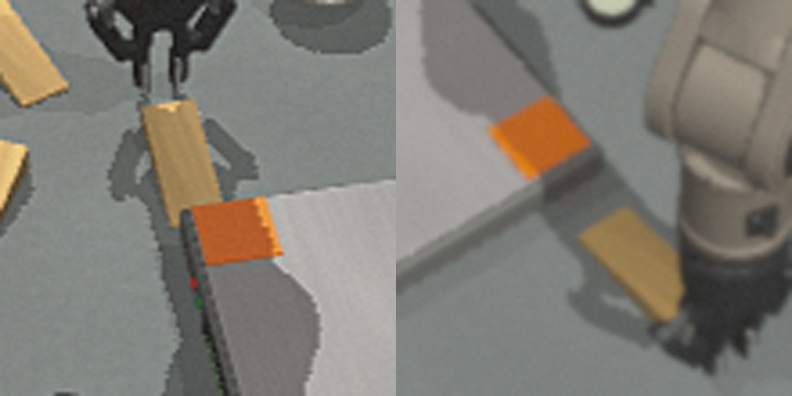

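Both views agree: the pad centre is near (0.580,-0.121), so the foot is near (0.571,-0.113). The wedge's line passes about 5 mm to the -x side of it and the thin end is about 50 mm short. I'll push with a slight +x drift.

>>> servo_tool:
  motion:
    - [0,-0.015,0,0,0.5]
    - [0,-0.028,0,0,0.5]
    - [0,-0.036,0,0,0.5]
    - [0,-0.044,0.0005,0,0.5]
    - [0,-0.052,0.001,0,0.5]
    - [0,-0.06,0.0015,0,0.5]
    - [0,-0.068,0.002,0,0.5]
    - [0,-0.076,0.0025,0,0.5]

```text
clock: 2.2
tcp_pos: [0.5805, 0.0274, 0.1841]
orientation: [0.07, 1.567, -0.07]
contact_force: [0.8, 1.1, 0.6]
grip_width: 0.0214
```

```bash
python3 look.py l2
```

```text
side wood [[289, 193], [274, 195], [282, 229], [281, 215], [293, 211]] [[0.603, 0.026], [0.556, 0.03], [0.539, -0.108], [0.552, -0.055], [0.592, -0.05]]
side orange [[304, 211], [286, 213], [290, 228], [309, 226]] [[0.607, -0.098], [0.555, -0.091], [0.549, -0.147], [0.602, -0.154]]
scene wood [[265, 217], [254, 224], [267, 236], [271, 226], [269, 218]] [[0.552, -0.089], [0.592, -0.091], [0.591, -0.035], [0.56, -0.053], [0.546, -0.078]]
scene wood [[253, 194], [236, 204], [247, 217], [264, 208]] [[0.524, -0.178], [0.586, -0.183], [0.591, -0.124], [0.533, -0.116]]
scene orange [[253, 196], [238, 204], [248, 216], [263, 207]] [[0.55, -0.143], [0.601, -0.149], [0.606, -0.097], [0.554, -0.093]]
2.3 [0.58040134 0.02613434 0.18401553] [ 0.7580456  -0.11092572  0.05442572]
```

View pics/l2.png

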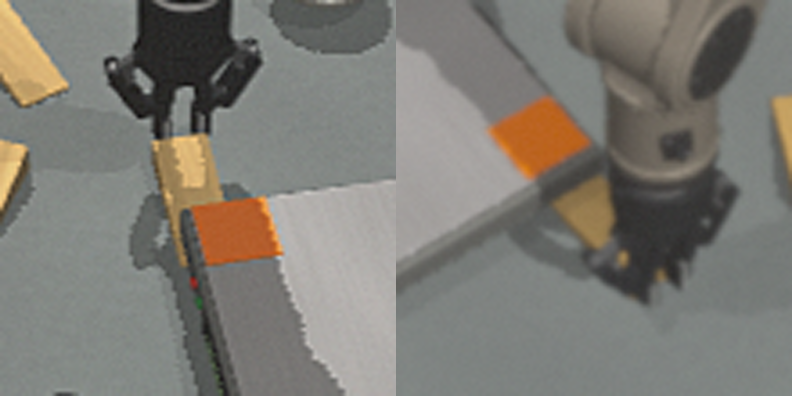

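The wedge runs straight under the corner and the scale hasn't moved. About 42 mm remain, so I'll slow down.

>>> servo_tool:
  motion:
    - [0,-0.006,0.0005,0,0.5]
    - [0,-0.012,0.001,0,0.5]
    - [0,-0.017,0.0015,0,0.5]
    - [0,-0.022,0.002,0,0.5]
    - [0,-0.026,0.0025,0,0.5]
    - [0,-0.03,0.003,0,0.5]
    - [0,-0.034,0.003,0,0.5]
    - [0,-0.036,0.003,0,0.5]

```text
clock: 3.1
tcp_pos: [0.5803, -0.0087, 0.1841]
orientation: [0.072, 1.567, -0.07]
contact_force: [1.1, 7.8, -0.6]
grip_width: 0.0213
```

>>> servo_tool:
  motion:
    - [0,-0.001,0,0,0.5]
    - [0,-0.002,0,0,0.5]
    - [0,-0.002,0,0,0.5]

```text
clock: 3.4
tcp_pos: [0.5802, -0.0092, 0.1841]
orientation: [0.072, 1.567, -0.067]
contact_force: [0.9, 6.1, -0.6]
grip_width: 0.0214
```

```bash
python3 look.py l3
```

```text
side wood [[292, 201], [278, 203], [281, 221], [283, 213], [295, 211]] [[0.602, -0.01], [0.558, -0.006], [0.545, -0.078], [0.56, -0.049], [0.597, -0.052]]
side orange [[304, 211], [286, 213], [290, 228], [309, 226]] [[0.607, -0.098], [0.555, -0.091], [0.549, -0.147], [0.602, -0.154]]
scene wood [[253, 194], [236, 204], [247, 217], [261, 209], [260, 201]] [[0.524, -0.178], [0.586, -0.183], [0.591, -0.124], [0.542, -0.119], [0.525, -0.143]]
scene orange [[253, 196], [238, 204], [247, 215], [260, 209]] [[0.55, -0.143], [0.601, -0.149], [0.606, -0.102], [0.565, -0.093]]
3.5 [ 0.58021691 -0.00917448  0.18410215] [ 0.37998605  5.18873958 -0.79389596]
```

View pics/l3.png

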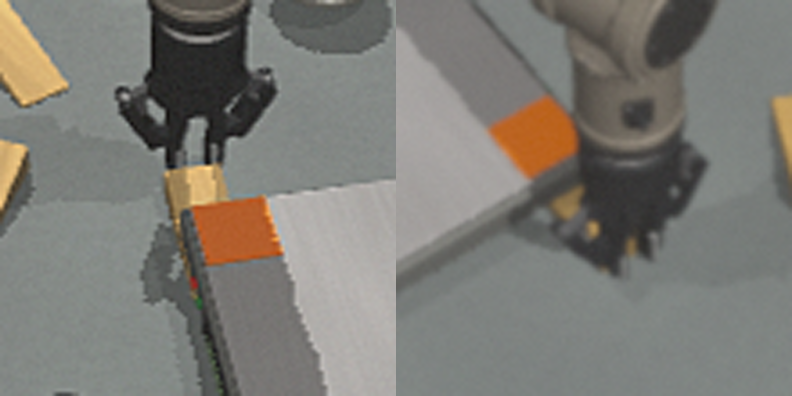

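The force rose from about 1 to 5–8 N when I expected snug contact, the scale hasn't moved, and the wedge's thick end protrudes at the corner. I'll nudge a little more to firm it up, watching the force.

>>> servo_tool:
  motion:
    - [0,-0.002,0,0,0.5]
    - [0,-0.003,0,0,0.5]
    - [0,-0.004,0,0,0.5]
    - [0,-0.004,0,0,0.5]

```text
clock: 3.9
tcp_pos: [0.58, -0.0106, 0.1841]
orientation: [0.073, 1.566, -0.063]
contact_force: [-0.3, 7.8, -0.5]
grip_width: 0.0214
```

```bash
python3 - <<'E'
from h import *
o=get_obs();print(o["tcp_pos"],o["contact_force"])
c=cam("side"); im=grab_frame("side")
h=cv2.cvtColor(im,cv2.COLOR_RGB2HSV); m=cv2.inRange(h,(10,70,90),(25,190,255)); k=max((k for k in cv2.findContours(m[190:225,265:300],0,2)[0]),key=cv2.contourArea).reshape(-1,2)+[265,190]
print(cv2.approxPolyDP(k,2,True).reshape(-1,2).tolist()); print(ray(c,[(278.,203),(292,201)],.027).round(4), ray(c,[(286,213),(304,211)],.062).round(4))
E
```

```text
[ 0.5800308  -0.01057593  0.18414482] [-0.33469595  7.75263688 -0.5448454 ]
[[292, 201], [278, 203], [281, 221], [283, 213], [295, 211]]
[[ 0.5543 -0.0166  0.027 ]
 [ 0.5977 -0.0204  0.027 ]] [[ 0.555  -0.091   0.062 ]
 [ 0.6068 -0.098   0.062 ]]
```

Resistance climbs steeply: 5 to 8 N over 1.4 mm. The wedge is snug, so I'll back off, rise and shut the fingers.

>>> servo_tool:
  motion:
    - [0,0.005,0,0,0.5]
    - [0,0.02,0,0,0.5]
    - [0,0.035,0,0,0.5]
    - [-0.03,0.035,0,0,0.5]
    - [-0.07,0.035,0,0,1]
    - [-0.11,0.03,0,0,1]
    - [-0.115,0.03,0,0,1]

```text
clock: 4.65
tcp_pos: [0.584, 0.0192, 0.3044]
orientation: [0.073, 1.558, -0.063]
contact_force: [-0.1, 0.1, 1.2]
grip_width: -0.0
```

```bash
python3 - <<'E'
from h import *
o=get_obs();print(o["tcp_pos"],o["contact_force"])
c=cam("wrist"); im=grab_frame("wrist"); s=grab_frame("side"); q=grab_frame("scene")
r=lambda a:cv2.resize(a,(396,396),interpolation=2)
h=cv2.cvtColor(im,cv2.COLOR_RGB2HSV)
for n,lo,hi,z in(("wood",(10,80,90),(25,190,255),.027),("orange",(3,191,150),(19,255,255),.062)):
    for k in cv2.findContours(cv2.inRange(h,lo,hi),0,2)[0]:
        if cv2.contourArea(k)>150:
            u=cv2.approxPolyDP(k,3,True).reshape(-1,2); print(n,u.tolist(),ray(c,u,z).round(3)[:,:2].tolist())
save("l4.png",np.hstack([r(im[120:420,130:430]),r(s[155:265,230:340])]))
E
```

```text
[0.58403402 0.01921314 0.30440666] [-0.09135389  0.05259721  1.15481268]
wood [[240, 306], [246, 278], [253, 272], [264, 272], [266, 260], [299, 260], [304, 272], [302, 256], [241, 256], [237, 270]] [[0.551, -0.047], [0.558, -0.025], [0.564, -0.021], [0.571, -0.022], [0.574, -0.013], [0.597, -0.015], [0.6, -0.025], [0.599, -0.012], [0.556, -0.008], [0.552, -0.019]]
wood [[34, 162], [12, 168], [0, 227], [0, 296], [42, 316], [75, 202], [93, 192]] [[0.426, 0.07], [0.409, 0.068], [0.389, 0.028], [0.372, -0.025], [0.401, -0.044], [0.448, 0.041], [0.462, 0.046]]
wood [[35, 0], [86, 88], [147, 60], [116, 0]] [[0.45, 0.168], [0.472, 0.113], [0.513, 0.125], [0.5, 0.161]]
```

View pics/l4.png

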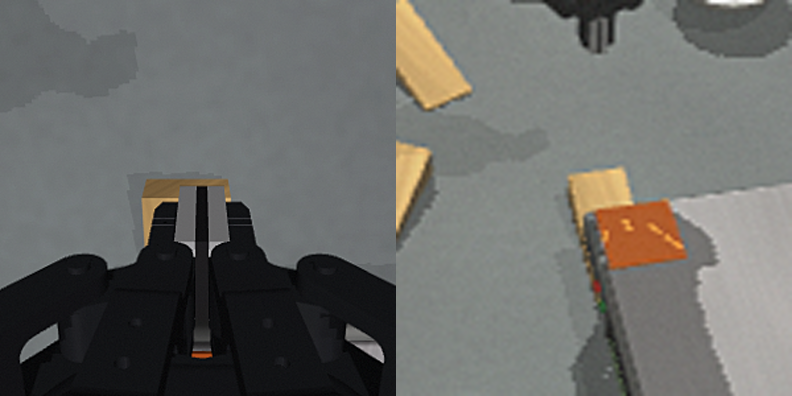

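The wedge stayed in place with the fingers clear, and it runs under the orange pad. Next I'll move over the pad.

>>> servo_tool:
  motion:
    - [0,-0.04,0,0,1]
    - [0,-0.085,0.001,0,1]
    - [0,-0.12,0.002,0,1]
    - [0.02,-0.135,0.002,0,1]
    - [0.045,-0.135,0.002,0,1]
    - [0.055,-0.135,0.002,0,1]
    - [0.055,-0.135,0.002,0,1]

```text
clock: 5.5
tcp_pos: [0.5716, -0.1138, 0.2406]
orientation: [0.072, 1.572, -0.061]
contact_force: [-0.6, -0.5, 0.2]
grip_width: 0.0003
```

>>> servo_tool:
  motion:
    - [0.003,0,0,0,1]
    - [0.006,0,0,0,1]
    - [0.009,0,0,0,1]
    - [0.012,0,0,0,1]
    - [0.012,0,0,0,1]

```text
clock: 6.0
tcp_pos: [0.572, -0.1129, 0.2344]
orientation: [0.072, 1.571, -0.06]
contact_force: [-17.8, 4.6, 49.7]
grip_width: 0.0003
```

That pressed at 50 N, harder than intended. I'll ease to about 12 N.

>>> servo_tool:
  motion:
    - [0.0015,0,0,0,1]
    - [0.0015,0,0,0,1]
    - [0.0015,0,0,0,1]
    - [0.0015,0,0,0,1]

```text
clock: 6.4
tcp_pos: [0.573, -0.1125, 0.2349]
orientation: [0.072, 1.568, -0.059]
contact_force: [-3.4, 1.0, 16.4]
grip_width: -0.0001
```

```bash
python3 look.py l5
```

```text
side wood [[300, 211], [300, 222], [310, 226], [305, 210]] [[0.612, -0.056], [0.598, -0.097], [0.621, -0.12], [0.628, -0.056]]
side wood [[278, 206], [281, 221], [284, 213], [289, 229], [293, 229], [289, 228], [292, 226], [289, 210]] [[0.554, -0.018], [0.545, -0.078], [0.563, -0.05], [0.559, -0.113], [0.57, -0.116], [0.56, -0.11], [0.57, -0.105], [0.581, -0.043]]
side orange [[289, 227], [309, 226], [302, 226], [299, 218], [291, 218], [293, 226]] [[0.547, -0.142], [0.602, -0.154], [0.583, -0.149], [0.585, -0.119], [0.563, -0.113], [0.559, -0.142]]
scene wood [[265, 217], [254, 226], [269, 242], [279, 236], [281, 230]] [[0.552, -0.089], [0.597, -0.086], [0.6, -0.016], [0.566, -0.012], [0.548, -0.024]]
scene orange [[238, 203], [248, 216], [263, 207], [260, 204], [254, 211], [248, 205]] [[0.598, -0.152], [0.606, -0.097], [0.554, -0.093], [0.554, -0.107], [0.582, -0.099], [0.581, -0.127]]
6.5 [ 0.57299644 -0.11249382  0.23493775] [-3.16691855  1.95307929 15.76263713]
```

View pics/l5.png

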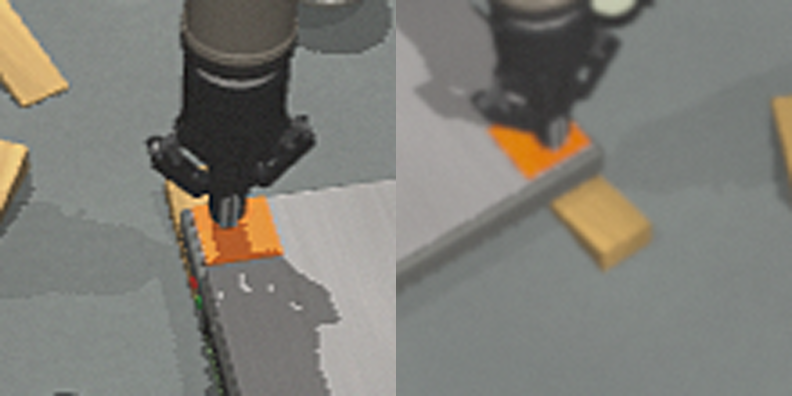

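The fingers press on the pad at about 16 N. Tip height is 0.2349-0.173 = 0.062 m, which is the level pad height, and it hardly changed between 16 and 50 N, so the scale doesn't rock. I'll lift clear and check once more.

>>> servo_tool:
  motion:
    - [-0.002,0,0,0,1]
    - [-0.01,0,0,0,1]
    - [-0.04,0,0,0,1]
    - [-0.08,0.03,0,0,1]
    - [-0.11,0.08,0,0,1]
    - [-0.12,0.13,0,0,1]
    - [-0.12,0.17,0,0,1]
    - [-0.12,0.17,0,0,1]

```text
clock: 7.3
tcp_pos: [0.5869, 0.065, 0.3575]
orientation: [0.067, 1.567, -0.046]
contact_force: [0.1, 1.0, 0.0]
grip_width: 0.0
```

```bash
python3 look.py l6; python3 - <<'E'
from h import *
c=cam("scene"); print(ray(c,[(269,243),(281,232)],0).round(4))
c=cam("side"); print(ray(c,[(278,203),(292,201)],.027).round(4))
E
```

```text
side wood [[292, 201], [278, 203], [281, 221], [283, 213], [295, 211]] [[0.602, -0.01], [0.558, -0.006], [0.545, -0.078], [0.56, -0.049], [0.597, -0.052]]
side orange [[304, 211], [286, 213], [290, 228], [309, 226]] [[0.607, -0.098], [0.555, -0.091], [0.549, -0.147], [0.602, -0.154]]
scene wood [[265, 217], [254, 226], [269, 242], [279, 236], [281, 230]] [[0.552, -0.089], [0.597, -0.086], [0.6, -0.016], [0.566, -0.012], [0.548, -0.024]]
scene wood [[253, 194], [236, 203], [247, 217], [264, 208]] [[0.524, -0.178], [0.583, -0.186], [0.591, -0.124], [0.533, -0.116]]
scene orange [[253, 196], [238, 204], [247, 215], [263, 207]] [[0.55, -0.143], [0.601, -0.149], [0.606, -0.102], [0.554, -0.093]]
7.4 [0.58677461 0.05769859 0.35639338] [-0.155347   -1.14845858  0.21350937]
[[ 0.5963 -0.0207  0.    ]
 [ 0.5458 -0.0258  0.    ]]
[[ 0.5543 -0.0166  0.027 ]
 [ 0.5977 -0.0204  0.027 ]]
```

View pics/l6.png

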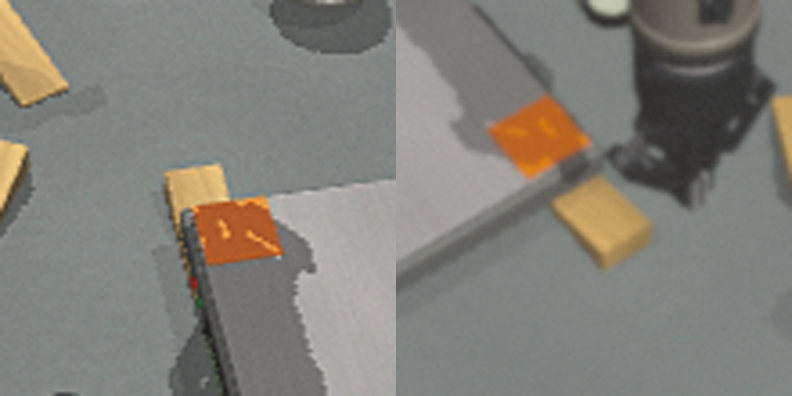

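```bash
python3 -c "
from bench import *
o=get_obs();print(o['clock'],o['qvel'].round(3));print(hand_in())"
```

```text
7.4 [0.04  0.001 0.046 0.013 0.008 0.002 0.005]
the job is handed in; nothing more can be done
None
```

I pushed the farthest door stop (0.58 m from the base), thin end first, under the orange foot. I then pressed the orange pad, moved clear and handed in at 7.4 s. `hand_in()` gave no verdict.

**Snugness:** pushing resistance rose from about 1 N to 8 N, and the door stop stayed put when I let go.

**Press check:** the first press reached about 50 N of wrist force, well above the 6 to 20 N asked for. I eased it to 16 N. The fingertips stood at the level pad height (62 mm) and moved only 0.5 mm between the two forces, so the scale no longer rocks.

**Final pictures:** the scale is where it started, to within the picture's resolution. The door stop's line passes about 4 mm from the foot. I did not re-measure the bystanders, but nothing came near them.

**One disagreement:** ray casting puts the foot about 31 mm ahead of the door stop's middle, close to the 33 mm limit. The contact geometry implies about 26 mm. I trusted the contact evidence, because the scale would have rocked under the press if the foot were not bearing on the door stop.

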